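Clamp a core box with a T-handled hexagon key

ROBOT

A 6-joint arm with a two-finger parallel gripper is mounted at the origin on the work surface; the furniture and walls round the work are solid. World frame = base frame: x ahead of the robot, y to its left, z up, the work surface at z = 0. Lengths are in mm, angles in rad, forces in N, time in s.
With the tool pointing down it reaches from about 350 to 875 mm from the base axis. Payload 4.2 kg.
Tool frame: the origin (TCP) lies at the very end of the fingers, on their centre line; the grasp point (between the pads) lies 19 mm behind it; z points along the fingers, y is the direction in which the jaws open and shut (so a half turn about z gives the same grasp; the last joint's range is limited). The gripper opens to 85 mm and grips with 20 to 120 N. Pads are 22 mm wide; open, the fingers measure 114 mm over their backs; the gripper's body (76 mm by 85 mm) begins 54 mm behind the grasp point. The pads swing forward as they close: fully open they stand 13 mm farther back than shut.
Start: joints at [1.467, 0.385, 0.008, 0, -1.194, -0.259], TCP at [221.775, 584.307, 231.312] pointing down, gripper open.
Joint ranges: [-3.14, 3.14], [-1.21, 2.06], [-1.07, 1.41], [-3.16, 2.05], [-2.99, -0.16], [-3.1, 3.1]. Speed limits (rad/s): [2.79, 2.79, 3.14, 3.14, 3.14, 3.14].

INTERFACE

Orientations are given as a unit quaternion [x, y, z, w].
In Python, from bench import read_state, get_image, camera_params, job_done gives the robot as it stands.
- The arm moves only by the tool send_rows, never from a script. Its arguments are lists of equal length, an entry for each row: "translation": the shift along the tool's x, y, z in m, a list of three; "yaw": the turn about the tool's z in degrees; "fingers": the closure in counts, from 0 (fully open) to 255 (shut). A call has 1 to 12 rows; each row is the pose to reach, as a shift and turn from the pose measured when the call began, along the tool's axes at that moment; what a row does not reach only later rows make up. A row lasts 1/10 s, in which the tool goes at most 50 mm and 8.59 degrees, less where a joint would pass 70% of its speed; a pose out of reach is approached as far as the arm can. A call with a gripper value outside its range is refused whole. The fingers move at their own pace and stop on an object; the grip force is fixed at half the most. Time passes only in rows, so rows that repeat a pose let the fingers close. It gives the time, the measured TCP pose, the force and the opening at its end, in the units of the state.
- read_state(): the state, without advancing time (a new reading comes with each control period).
- get_image(name): name is "scene" or "top" or "wrist"; returns the picture (384x512x3 uint8, blue, green, red); there is no depth.
- camera_params(name): a dict with "mtx" (3x3 intrinsics, pixels), "rvec" (rotation vector, rad) and "tvec" (3), from world to camera coordinates, as OpenCV has them; the wrist camera has in their place "tool_from_camera" (4x4, takes a point from camera to tool coordinates, whose origin is the TCP and whose axes are the flange's). Camera axes: x right, y down, z forward; pixel columns grow to the right and rows downward; lengths in mm; the calibration is good to about 2 mm. A picture is of the moment at which its call begins: read the wrist's pose just before it. camera_params takes no time and is no camera call.
- job_done(): hands the job in, once; it reports no verdict.
The state is a dict: "clock": time; "joints": joint angles; "joint_vel": joint speeds; "joint_efforts": joint torques, N m; "position": TCP position; "ee_rot": TCP orientation; "contact_force": force on the tool from outside, world axes, zero at the start; "wrist_torque": the same for the moment, N m; "gripper_width": finger opening in mm.
Only numpy, scipy, OpenCV 4.12 (cv2) and the standard library are available. Lean on these libraries where they do the work, as an engineer would, in place of code of your own. Each camera call takes 0.05 s, during which the arm holds its last target.

TASK

First push the core box along its channel until its backing plate rests against the end stop. Then push the handle of the T-key round until the key drops into the hidden hexagon socket of the clamp screw, and keep turning clockwise (seen from above) until the screw comes to its stop and the brass-tipped shoe has closed the core box up to the long fence. Leave the key standing in the socket, and do not knock over or shift the mug, the mallet or the tape.

Things in the scene. Friction and masses are not known exactly. Their poses are not given: they have to be found in the camera images.
- fixture: Fixed clamping fixture: aluminium base plate 12 mm thick with a blue clamp housing (70 x 90 mm, top 84 mm above the bench), a long steel fence and a short end stop. Origin: underside of the plate, on the axis of the housing's bore. x crosses the channel to the fence (away from the robot), y runs along it to the end stop (to the left). Plate covers x -40 to 216, y -200 to 66 mm.
- stop_face (a point): Middle of the steel end stop's face, at fixture x = 126, y = 45 mm, 27 mm above the bench; the face looks to the fixture's -y. Stop 16 mm thick, up to 42 mm above the bench. Axes as the fixture's.
- fence_face (a point): Middle of the long steel fence's face, at fixture x = 201, y = -72 mm, 27 mm above the bench; the face looks to the fixture's -x. Fence 12 mm thick, up to 42 mm above the bench. Between it and the open shoe the channel is 156 mm wide. Axes as the fixture's.
- bore_mouth (a point): Centre of the bore's mouth on top of the blue housing, 84 mm above the bench. The bore is 32 mm wide and 50 mm deep; at its bottom, out of sight, is the clamp screw's hexagon socket, 29 mm across flats and 16 mm deep, at an unknown angle. Axes as the fixture's.
- tee_key: T-handled hexagon key, loose, 138 mm tall, 0.45 kg: hexagon end 27 mm across flats, 24 mm long; round shank 31 mm; red cross bar along the key's y. Origin: centre of its lower end, z up the shank. It stands upright in the bore on top of the screw, hexagon out of line. Turned up to 60 degrees either way it comes into line and drops 16 mm by its own weight; until then it turns almost freely.
- bar_mid (a point): Middle of the key's red cross bar, 126 mm above the key's lower end: 160 mm above the bench at the start, 144 mm when the key has dropped in. Bar 18 mm thick, 170 mm long (85 mm each side). Axes as the key's.
- bar_left (a point): Point on the bar's axis 76 mm from the shank axis, at the end that points along the key's +y, at the start about midway between the fixture's +x and +y. Turning clockwise (from above) swings this end over the fixture's +x, then towards -y. Axes as the key's.
- key_tip (a point): Centre of the lower end of the key's hexagon: 34 mm above the bench when it stands on the screw, 18 mm when it has dropped in.
- core_box: Black core box half lying on an aluminium backing plate 146 mm (x) x 150 mm (y) x 14 mm, loose, 0.6 to 1 kg, 78 mm high in all. Origin: centre of the plate's underside; z up. It lies in the channel on the base plate, within 2 degrees of the fixture's axes, 45 to 75 mm short of the end stop. Against the stop its origin is at fixture y = -30 mm, against the fence at x = 128 mm.
- push_edge (a point): Middle of the backing plate's edge that faces away from the end stop, 7 mm above the plate's underside. The side of the black body rises 1 to 2 mm inside that edge, so it can be pushed anywhere up to 50 mm above the plate. Axes as the core box's.
- cam_screw (a joint): Turn of the clamp screw in rad: 0 at the start, grows clockwise seen from above, stop at 1.3. It resists with about 0.15 N m, so the key turns it only once dropped in. It drives the shoe.
- shoe_face (a point): Middle of the brass-tipped shoe's face, which looks to the fixture's +x, 22 mm above the bench. Moves 9.5 mm in +x from screw 0 to 1.3 rad; fully out it leaves the core box about 0.5 mm of play to the fence.
- coil_hose: Red coiled air hose, a fixed obstacle: it rises from the bench near x = 0.32, y = -0.05 m (world) over (0.40, 0.10), 0.17 m high, and (0.52, 0.25), 0.24 m high, to (0.62, 0.31) and from there straight up to the ceiling. Origin: of no use. Keep the arm clear of it.
- enamel_mug: White enamel mug, 84 x 112 mm, 81 mm tall, standing left of the fixture, loose. Origin: centre of its underside. Bystander.
- mallet: Beech mallet, 77 x 189 mm, 48 mm high, lying to the left of the fixture, loose. Origin: centre of its underside. Bystander.
- masking_tape: Roll of masking tape, 104 mm across, 30 mm high, lying left of the fixture, near it, loose. Origin: centre of its underside. Bystander.

How it is judged:
By the outcome, as a careful person would: the job done as asked, in the order asked, and still so for the second after the job is handed in, with the robot touching nothing.
It also fails if it takes over 64 s, if anything falls off the work surface, if the arm or the gripper's body presses on something with over 40 N, if the wrist force passes 120 N, or if a joint passes its speed limit or range.

## Working session

There is one attempt and no reset: what is moved stays moved. The work goes in short steps, Python scripts to look and compute and a tool call to move; the robot and the scene stay as the last step left them, time stands still between calls to the robot, and variables do not carry over. Pictures are saved under pics/ and viewed, and the job is handed in when it is done.

Besides the shell and the picture viewer there is one more tool, called after "Request:" as name(argument=value, ...), one argument or row to a line, values as JSON. send_rows: Moves the arm, as the interface text tells. Its arguments: {"type":"object","properties":{"translation":{"type":"array","items":{"type":"array","items":{"type":"number"}}},"yaw":{"type":"array","items":{"type":"number"}},"fingers":{"type":"array","items":{"type":"number"}}},"required":["translation","yaw","fingers"]}

```bash
mkdir -p pics; ls; python3 - <<'E'
from bench import *
import cv2
print(read_state())
for n in ["scene","top","wrist"]:
    cv2.imwrite(f"pics/{n}0.png",get_image(n)); print(n,camera_params(n))
E
```

```text
pics
{'clock': 0.0, 'joints': array([ 1.46661417e+00,  3.85520006e-01,  6.63879958e-03, -5.03169978e-04,
       -1.19399312e+00, -2.58618328e-01]), 'joint_vel': array([-8.53444319e-04,  5.84398448e-04,  6.91387323e-04,  4.97295411e-05,
        1.52036155e-03,  1.37033329e-03]), 'joint_efforts': array([-1.38345647e-03, -3.92285514e+01,  1.88399917e+01,  4.18627292e+00,
       -4.62821452e-03, -4.43983623e-06]), 'position': array([221.57218934, 583.78595094, 230.2481012 ]), 'ee_rot': array([ 9.83574737e-01, -1.80498206e-01, -1.52992116e-04,  1.05394384e-03]), 'contact_force': array([ 0.20433684,  0.10967722, -0.17784116]), 'wrist_torque': array([ 0.02305262, -0.04390878,  0.02028372]), 'gripper_width': 85.04294784870257}
scene {'mtx': array([[472.91960222,   0.        , 256.7786174 ],
       [  0.        , 472.91960222, 192.29143474],
       [  0.        ,   0.        ,   1.        ]]), 'rvec': array([ 2.05244736, -0.93286567,  0.48012413]), 'tvec': array([-323.21249411,  368.17847563,  987.67619539])}
top {'mtx': array([[411.73750417,   0.        , 261.00920118],
       [  0.        , 411.73750417, 190.49131586],
       [  0.        ,   0.        ,   1.        ]]), 'rvec': array([ 2.20255879, -2.18107329,  0.06952547]), 'tvec': array([  49.32055485,  560.70070658, 1306.90228161])}
wrist {'mtx': array([[308.1320377 ,   0.        , 255.38747524],
       [  0.        , 308.1320377 , 191.66334826],
       [  0.        ,   0.        ,   1.        ]]), 'tool_from_camera': array([[ 7.06112758e-04, -9.50418439e-01, -3.10973137e-01,
         7.87302357e+01],
       [ 9.99999715e-01,  5.88530757e-04,  4.71944541e-04,
         3.96681182e-01],
       [-2.65527538e-04, -3.10973382e-01,  9.50418584e-01,
        -1.42474716e+02],
       [ 0.00000000e+00,  0.00000000e+00,  0.00000000e+00,
         1.00000000e+00]])}
```

View pics/scene0.png

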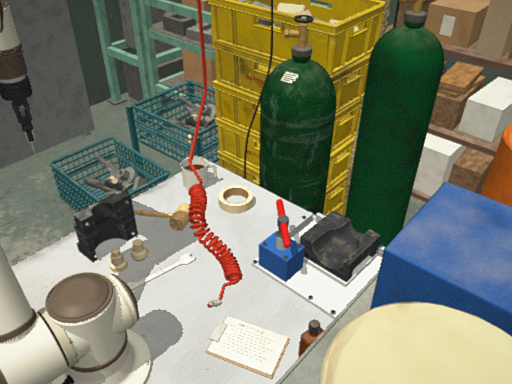

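View pics/top0.png

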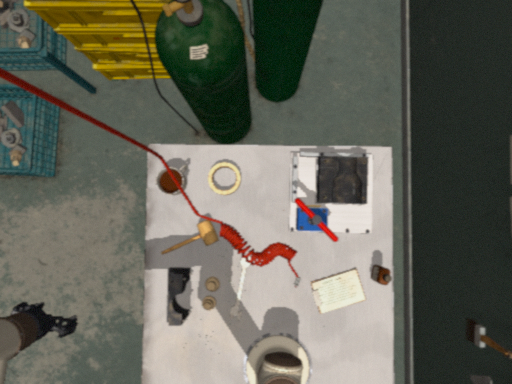

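View pics/wrist0.png

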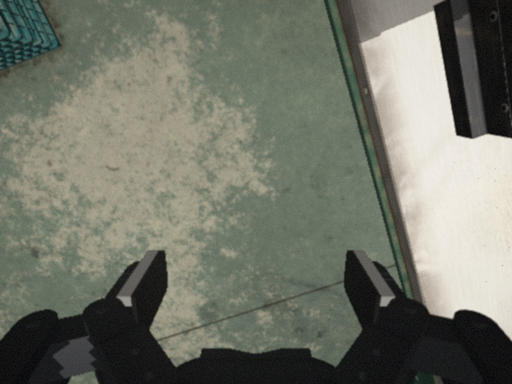

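```bash
cat > h.py <<'E'
import numpy as np, cv2
from bench import *
from scipy.spatial.transform import Rotation as R
def cam(n,st=None):
    p=camera_params(n)
    if n=="wrist":
        T=p["tool_from_camera"]; Rt=R.from_quat(st["ee_rot"]).as_matrix()
        return p["mtx"],Rt@T[:3,:3],Rt@T[:3,3]+st["position"]
    Rm=cv2.Rodrigues(p["rvec"])[0]; return p["mtx"],Rm.T,-Rm.T@p["tvec"]
def ray(c,px):
    K,Rc,o=c; d=Rc@np.linalg.inv(K)@np.array([px[0],px[1],1.]); return o,d/np.linalg.norm(d)
def onz(c,px,z):
    o,d=ray(c,px); return o+d*(z-o[2])/d[2]
def proj(c,P):
    K,Rc,o=c; q=K@(Rc.T@(np.array(P,float)-o)); return q[:2]/q[2]
E
python3 - <<'E'
from h import *
a=cv2.imread("pics/top0.png")[140:250,280:390]; cv2.imwrite("pics/topz.png",cv2.resize(a,None,fx=5.4,fy=5.4,interpolation=cv2.INTER_CUBIC))
a=cv2.imread("pics/scene0.png")[180:330,240:400]; cv2.imwrite("pics/scz.png",cv2.resize(a,None,fx=4,fy=4,interpolation=cv2.INTER_CUBIC))
for n in["top","scene"]: print(n,cam(n)[2])
E
```

```text
top [ 479.78477956   57.93971529 1338.37996394]
scene [-226.60619627 -612.28212963  888.41780642]
```

View pics/topz.png

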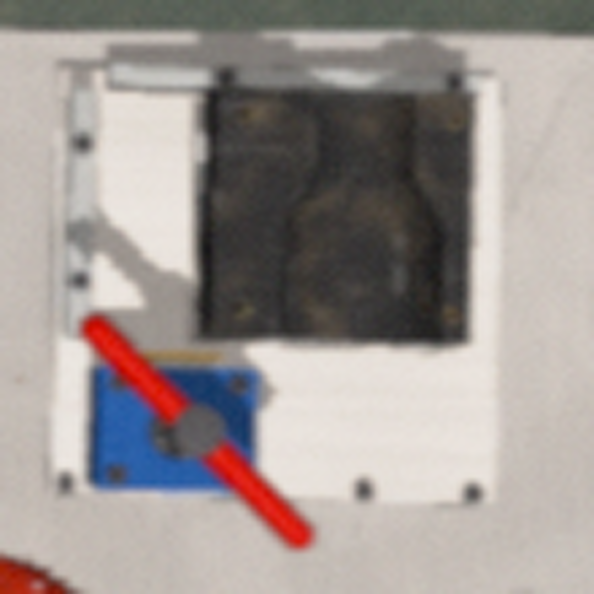

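View pics/scz.png

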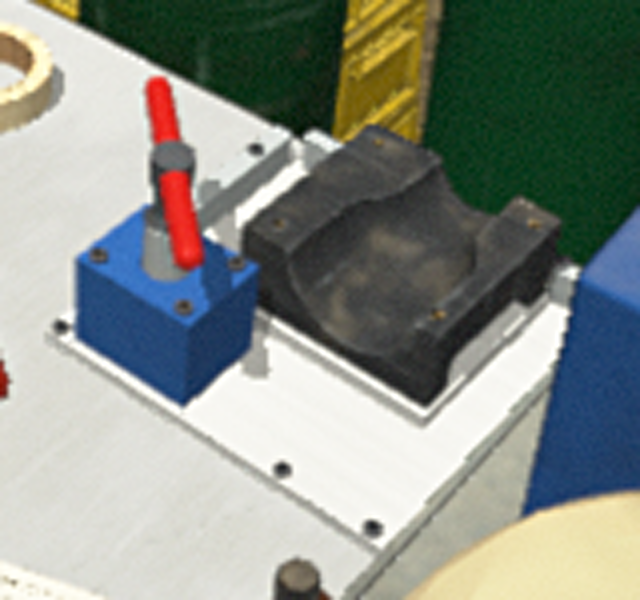

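The top view shows the plate corners (zoomed crop) at about (57,62), (498,72), (497,500) and (52,490). The bar ends are at (92,325) and (302,540), and the box lies right of the end stop.

```bash
python3 - <<'E'
from h import *
c=cam("top"); f=lambda u,v:((u+.5)/5.4-.5+280,(v+.5)/5.4-.5+140)
for n,u,v,z in [("TL",57,62,12),("TR",498,72,12),("BR",497,500,12),("BL",52,490,12),("barL",92,325,160),("barR",302,540,160),("shank",190,430,165),("houseTL",93,368,84),("houseBR",255,490,84),("boxTL",205,88,90),("boxTR",472,90,90),("boxBR",468,342,90),("boxBL",205,340,90),]:
    print(n,onz(c,f(u,v),z).round(1))
E
```

```text
TL [689.6 -38.6  12. ]
TR [ 686.3 -303.9   12. ]
BR [ 429.9 -301.6   12. ]
BL [433.3 -37.   12. ]
barL [525.9 -47.1 160. ]
barR [ 413.5 -158.4  160. ]
shank [470.8 -98.5 165. ]
houseTL [504.6 -54.6  84. ]
houseBR [ 436.9 -146.    84. ]
boxTL [ 663.3 -116.7   90. ]
boxTR [ 663.7 -267.8   90. ]
boxBR [ 521.1 -264.7   90. ]
boxBL [ 520.8 -116.9   90. ]
```

```bash
cat >> h.py <<'E'
def go(P,xang=None,st=None):
    st=st or read_state(); M=R.from_quat(st["ee_rot"]).as_matrix()
    d=M.T@(np.array(P,float)-st["position"])/1000
    cur=np.degrees(np.arctan2(M[1,0],M[0,0]))
    print("d",d.round(4),"cur x ang",round(cur,2),"yaw",None if xang is None else round((cur-xang+180)%360-180,2))
E
python3 -c "
from h import *
go([390,180,400],-55)"
```

```text
d [ 0.3008  0.3181 -0.169 ] cur x ang -20.79 yaw 34.21
```

Request:
send_rows(
  translation=[
    [0.015,0.016,-0.009],
    [0.045,0.048,-0.027],
    [0.078,0.083,-0.05],
    [0.111,0.118,-0.075],
    [0.144,0.153,-0.095],
    [0.177,0.188,-0.115],
    [0.21,0.223,-0.135],
    [0.243,0.258,-0.155],
    [0.272,0.288,-0.165],
    [0.292,0.309,-0.169],
    [0.3,0.318,-0.169],
    [0.3,0.318,-0.169],
  ],
  yaw=[2,5,9,13,17,21,25,28,31,33,34,34],
  fingers=[0,0,0,0,0,0,0,0,0,0,0,0],
)

```text
clock: 1.35
position: [389.4, 179.2, 399.9]
ee_rot: [0.887, -0.461, -0.0, 0.001]
contact_force: [-0.5, 0.9, 0.8]
gripper_width: 85.2
```

```bash
python3 -c "
from h import *
s=read_state();print(s['position'],s['joints'],s['clock'])
go([560,-210,400],-90)"
```

```text
[389.42073205 179.17845451 399.93586963] [ 8.13491116e-01 -4.03610399e-02 -1.05502658e-01  3.32102189e-04
 -1.50696217e+00 -2.01982733e-01] 1.35
d [4.166e-01 8.380e-02 3.000e-04] cur x ang -54.96 yaw 35.04
```

Request:
send_rows(
  translation=[
    [0.02,0.004,0],
    [0.06,0.012,0],
    [0.105,0.021,0],
    [0.15,0.03,0],
    [0.195,0.039,0],
    [0.24,0.048,0],
    [0.285,0.057,0],
    [0.33,0.066,0],
    [0.37,0.075,0],
    [0.4,0.081,0],
    [0.416,0.084,0],
    [0.416,0.084,0],
  ],
  yaw=[2,5,9,13,17,21,25,28,31,33,35,35],
  fingers=[0,0,0,0,0,0,0,0,0,0,0,0],
)

```text
clock: 2.55
position: [560.5, -209.9, 398.1]
ee_rot: [-0.707, 0.707, 0.001, -0.002]
contact_force: [-0.1, -0.1, -1.6]
gripper_width: 85.4
```

```bash
python3 -c "
from h import *
import pickle
s=read_state();print(s['position'],s['joints'],s['clock'])
im=get_image('wrist');cv2.imwrite('pics/w1.png',im);pickle.dump(s,open('w1.pkl','wb'))"
```

```text
[ 560.49660389 -209.94144914  398.11659846] [-8.76805796e-02  2.80091870e-01  2.61580566e-01  8.50945862e-04
 -1.55620091e+00  8.69945136e-02] 2.55
```

View pics/w1.png

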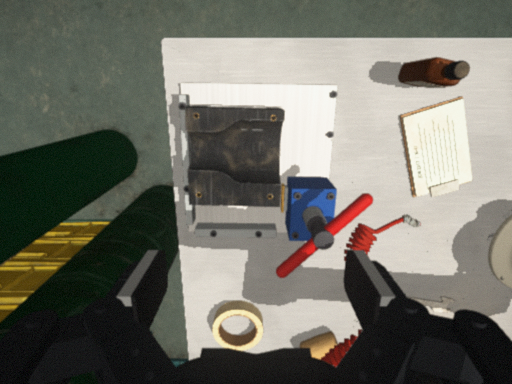

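The wrist view shows the whole fixture: plate from (180,84) to (337,235), housing around (312,208), box at (188–284,105–208), bar ends at (281,272) and (369,199).

```bash
python3 -c "
from h import *
a=cv2.imread('pics/w1.png')[78:283,165:380];cv2.imwrite('pics/w1z.png',cv2.resize(a,None,fx=2.9*1,fy=2.9,interpolation=cv2.INTER_CUBIC))"
```

```text
(no output)
```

View pics/w1z.png

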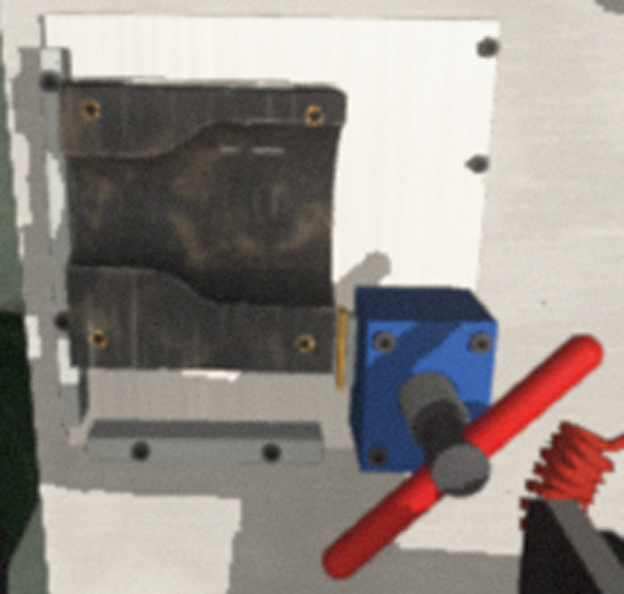

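```bash
python3 - <<'E'
from h import *
import pickle
c=cam("wrist",pickle.load(open("w1.pkl","rb")));f=lambda u,v:((u+.5)/2.9-.5+165,(v+.5)/2.9-.5+78)
for n,u,v,z in [("plate -y farx",46,17,12),("plate -y nearx",498,20,12),("house",356,322,84),("house",497,322,84),("house",490,470,84),("house",361,470,84),("barL",341,562,160),("barR",585,352,160),("cap",460,470,172),("collar",425,392,84),("stop lo",90,424,12),("stop top edge",88,438,42),("stop top edge r",322,438,42),("box -y far",64,82,90),("box -y near",345,92,90),("box +y near",333,373,90),("box +y far",70,366,90),("fence face up",70,50,42)]:
    print(n,onz(c,f(u,v),z).round(1))
E
```

```text
plate -y farx [ 678.9 -301.2   12. ]
plate -y nearx [ 426.4 -299.7   12. ]
house [ 508.3 -145.3   84. ]
house [ 432.6 -145.3   84. ]
house [429.4 -57.2  84. ]
house [502.6 -57.4  84. ]
barL [520.2 -46.1 160. ]
barR [ 412.8 -155.   160. ]
cap [ 468.3 -102.1  172. ]
collar [ 469.  -104.9   84. ]
stop lo [669.3 -53.9  12. ]
stop top edge [664.8 -58.   42. ]
stop top edge r [521.9 -57.7  42. ]
box -y far [ 654.8 -269.7   90. ]
box -y near [ 518.1 -265.    90. ]
box +y near [ 520.4 -118.4   90. ]
box +y far [ 661.8 -122.6   90. ]
fence face up [ 660.7 -284.    42. ]
```

```bash
python3 -c "
from h import *
go([591,-308,200],-90.5);go([591,-308,40],-90.5)"
```

```text
d [ 0.099  -0.0315  0.1988] cur x ang -89.94 yaw 0.56
d [ 0.0989 -0.0319  0.3588] cur x ang -89.94 yaw 0.56
```

Request:
send_rows(
  translation=[
    [0.01,-0.003,0.02],
    [0.03,-0.01,0.06],
    [0.052,-0.018,0.1],
    [0.075,-0.025,0.14],
    [0.09,-0.03,0.18],
    [0.098,-0.031,0.22],
    [0.099,-0.032,0.26],
    [0.099,-0.032,0.295],
    [0.099,-0.032,0.325],
    [0.099,-0.032,0.345],
    [0.099,-0.032,0.358],
    [0.099,-0.032,0.358],
  ],
  yaw=[0.5,0.5,0.5,0.5,0.5,0.5,0.5,0.5,0.5,0.5,0.5,0.5],
  fingers=[80,80,80,80,80,80,80,80,80,80,80,80],
)

```text
clock: 3.8
position: [590.4, -306.3, 39.3]
ee_rot: [-0.705, 0.709, 0.002, -0.002]
contact_force: [0.1, 0.2, 0.3]
gripper_width: 58.5
```

```bash
python3 -c "
from h import *
s=read_state();print(s['contact_force'],s['wrist_torque'])
cv2.imwrite('pics/s2.png',cv2.resize(get_image('scene')[150:330,220:420],None,fx=3,fy=3));cv2.imwrite('pics/w2.png',get_image('wrist'));go([591,-222,40],-90.5)"
```

```text
[0.10061713 0.22192268 0.33304681] [-0.00701573  0.02404054 -0.01218923]
d [-0.0855  0.0015  0.0019] cur x ang -90.35 yaw 0.15
```

View pics/s2.png

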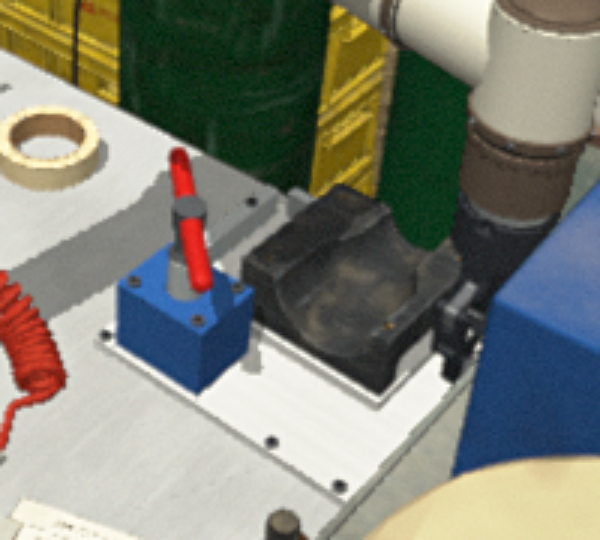

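View pics/w2.png

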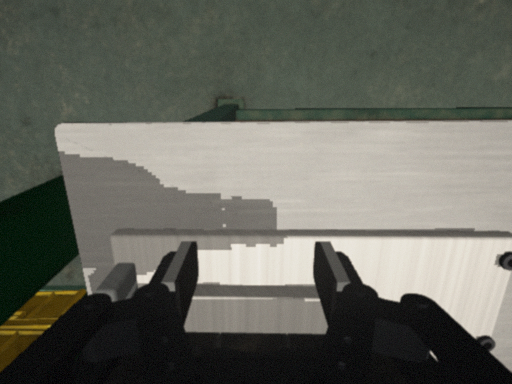

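The open fingers stand clear behind the box's push edge. Now I push, gently.

Request:
send_rows(
  translation=[
    [-0.008,0,0],
    [-0.016,0,0],
    [-0.022,0,0],
    [-0.026,0,0],
    [-0.03,0,0],
    [-0.034,0,0],
    [-0.038,0,0],
    [-0.042,0,0],
    [-0.046,0,0],
    [-0.05,0,0],
    [-0.054,0,0],
    [-0.058,0,0],
  ],
  yaw=[0,0,0,0,0,0,0,0,0,0,0,0],
  fingers=[80,80,80,80,80,80,80,80,80,80,80,80],
)

```text
clock: 5.1
position: [592.6, -250.6, 42.5]
ee_rot: [-0.705, 0.709, -0.001, -0.001]
contact_force: [-0.0, -5.4, 1.4]
gripper_width: 58.4
```

Request:
send_rows(
  translation=[
    [-0.004,0.001,0],
    [-0.008,0.001,0],
    [-0.012,0.001,0],
    [-0.015,0.001,0],
    [-0.018,0.001,0],
    [-0.02,0.001,0],
    [-0.022,0.001,0],
    [-0.024,0.001,0],
  ],
  yaw=[0,0,0,0,0,0,0,0],
  fingers=[80,80,80,80,80,80,80,80],
)

```text
clock: 5.9
position: [591.7, -226.8, 42.6]
ee_rot: [-0.705, 0.709, -0.001, -0.001]
contact_force: [-0.3, -4.5, 0.8]
gripper_width: 58.7
```

Request:
send_rows(
  translation=[
    [-0.002,0,0],
    [-0.004,0,0],
    [-0.006,0,0],
    [-0.008,0,0],
  ],
  yaw=[0,0,0,0],
  fingers=[80,80,80,80],
)

```text
clock: 6.3
position: [591.6, -218.9, 42.6]
ee_rot: [-0.705, 0.709, -0.001, -0.002]
contact_force: [-1.1, -10.8, 1.0]
gripper_width: 59.0
```

Force has begun to rise; 2–4 mm more to seat it.

Request:
send_rows(
  translation=[
    [-0.001,0,0],
    [-0.002,0,0],
    [-0.003,0,0],
  ],
  yaw=[0,0,0],
  fingers=[80,80,80],
)

```text
clock: 6.6
position: [591.1, -217.8, 43.0]
ee_rot: [-0.704, 0.71, -0.001, -0.003]
contact_force: [-0.3, -14.9, 2.0]
gripper_width: 58.7
```

Request:
send_rows(
  translation=[
    [-0.002,0,0],
    [-0.004,0,0],
    [-0.005,0,0],
    [-0.005,0,0],
  ],
  yaw=[0,0,0,0],
  fingers=[80,80,80,80],
)

```text
clock: 7.0
position: [591.6, -217.0, 45.0]
ee_rot: [-0.703, 0.711, -0.004, -0.003]
contact_force: [-1.0, -19.6, 3.4]
gripper_width: 58.6
```

```bash
python3 -c "
from h import *
go([591,-235,45]);go([591,-235,300]);go([530,-190,330],-75)"
```

```text
d [0.018  0.0004 0.0001] cur x ang -90.62 yaw None
d [ 0.0205  0.0003 -0.2548] cur x ang -90.62 yaw None
d [-0.0236  0.0617 -0.2853] cur x ang -90.62 yaw -15.62
```

Request:
send_rows(
  translation=[
    [0.01,0,0],
    [0.022,0,0],
    [0.03,0,0],
    [0.032,0,-0.02],
    [0.032,0,-0.06],
    [0.032,0,-0.1],
    [0.03,0,-0.145],
    [0.02,0.01,-0.19],
    [0.0,0.03,-0.23],
    [-0.015,0.05,-0.265],
    [-0.023,0.061,-0.285],
    [-0.023,0.061,-0.285],
  ],
  yaw=[0,0,0,0,0,0,0,-3,-7,-11,-15,-15],
  fingers=[80,80,80,80,80,80,120,255,255,255,255,255],
)

```text
clock: 8.2
position: [531.0, -189.6, 334.2]
ee_rot: [0.791, -0.612, 0.006, 0.001]
contact_force: [0.6, 0.2, 0.2]
gripper_width: 0.1
```

```bash
python3 -c "
from h import *
import pickle
s=read_state();pickle.dump(s,open('w3.pkl','wb'));a=get_image('wrist');cv2.imwrite('pics/w3.png',cv2.resize(a,None,fx=1.5,fy=1.5))
print(s['position'],s['joints'])"
```

```text
[ 530.97758861 -189.59928891  334.15990361] [-0.05026006  0.21952725  0.02468805  0.00992006 -1.36693338  0.3021635 ]
```

View pics/w3.png

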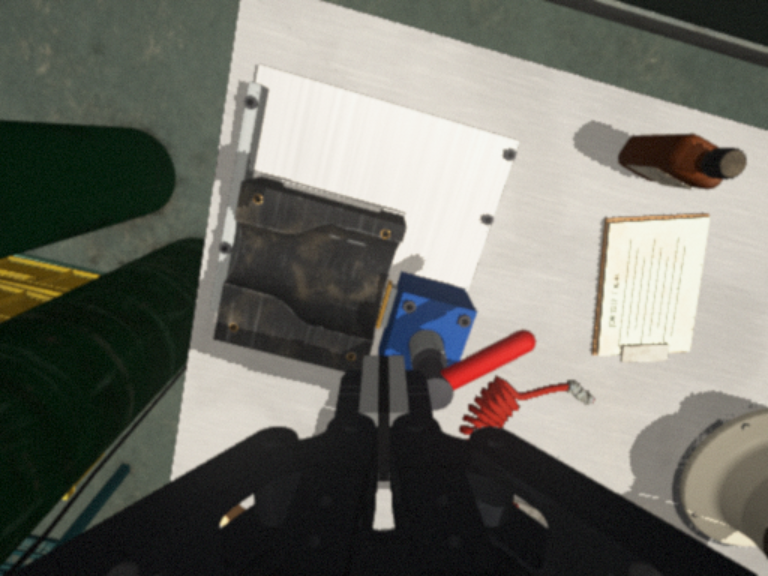

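```bash
python3 - <<'E'
from h import *
import pickle
c=cam("wrist",pickle.load(open("w3.pkl","rb")))
for u,v,z in [(290,180,26),(403,213,26),(250,180,90),(405,215,90),(392,358,90),(440,388,172),(427,345,84)]:
    print(onz(c,(u/1.5,v/1.5),z).round(1))
go([530,-30,270],-45);go([486,-28,225],-45)
E
```

```text
[ 628.6 -209.2   26. ]
[ 515.8 -206.1   26. ]
[ 649.  -208.9   90. ]
[ 518.4 -213.4   90. ]
[495.  -83.2  90. ]
[ 465.5 -107.1  172. ]
[ 466.2 -101.5   84. ]
d [-0.1555 -0.0389  0.06  ] cur x ang -75.57 yaw -30.57
d [-0.1688  0.0033  0.1048] cur x ang -75.57 yaw -30.57
```

Request:
send_rows(
  translation=[
    [-0.015,0,0],
    [-0.045,0,0],
    [-0.08,0.001,0],
    [-0.115,0.002,0],
    [-0.145,0.003,0.015],
    [-0.163,0.003,0.045],
    [-0.169,0.003,0.085],
    [-0.169,0.003,0.125],
    [-0.169,0.003,0.16],
    [-0.169,0.003,0.185],
    [-0.169,0.003,0.205],
    [-0.169,0.003,0.205],
  ],
  yaw=[-3,-8,-14,-20,-25,-28,-30,-30.5,-30.5,-30.5,-30.5,-30.5],
  fingers=[255,255,255,255,255,255,255,255,255,255,255,255],
)

```text
clock: 9.45
position: [483.5, -28.9, 120.5]
ee_rot: [0.924, -0.383, -0.001, 0.006]
contact_force: [-0.1, -0.7, -0.3]
gripper_width: -0.1
```

```bash
python3 -c "
from h import *
import pickle
s=read_state();pickle.dump(s,open('w4.pkl','wb'));a=get_image('wrist');cv2.imwrite('pics/w4.png',cv2.resize(a,None,fx=1.5,fy=1.5))
cv2.imwrite('pics/s4.png',cv2.resize(get_image('scene')[50:330,160:420],None,fx=2,fy=2))
print(s['position'],s['joints'],s['contact_force'],s['wrist_torque'])"
```

```text
[483.5440796  -28.91197649 120.53167496] [ 0.28220194  0.26850799 -0.48452973  0.01202533 -0.82640653  0.49398451] [-0.14082311 -0.70464072 -0.26513673] [ 0.05627519 -0.00798763 -0.04175591]
```

View pics/w4.png

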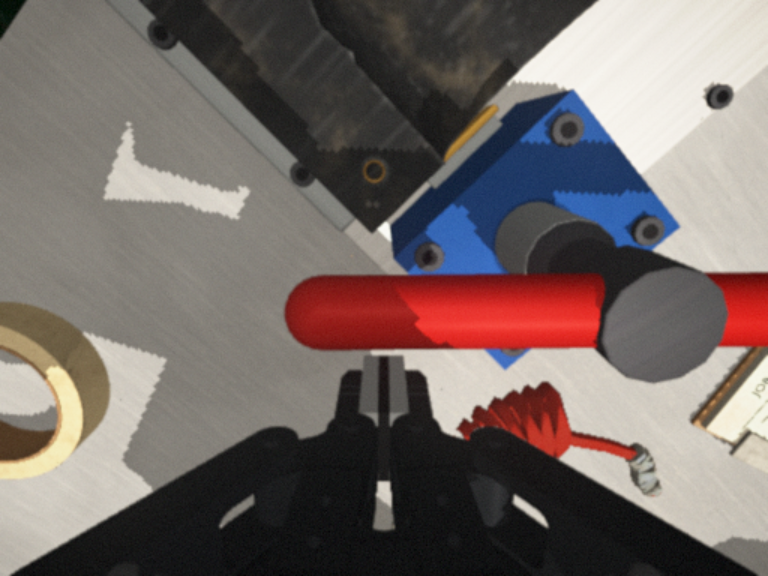

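View pics/s4.png

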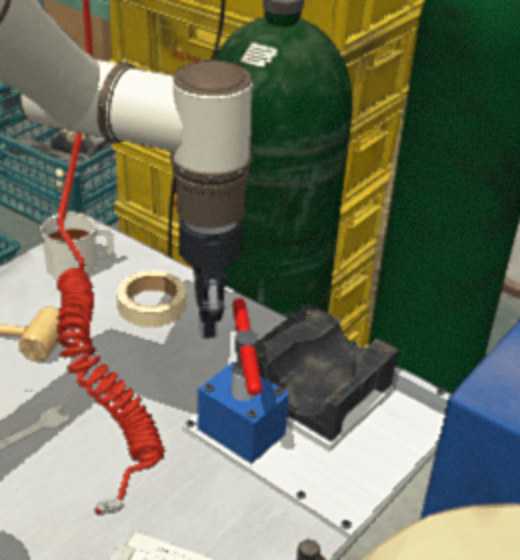

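```bash
cat >> h.py <<'E'
def arc(ths,off=20,r=63,C=(468.5,-102.5),z=128):
    st=read_state(); M=R.from_quat(st["ee_rot"]).as_matrix(); cur=np.degrees(np.arctan2(M[1,0],M[0,0]))
    T=[];Y=[]
    for th in ths:
        a=np.radians(th); P=np.array([C[0]+r*np.cos(a)-off*np.sin(a),C[1]+r*np.sin(a)+off*np.cos(a),z])
        d=M.T@(P-st["position"])/1000; T.append([round(float(x),4) for x in d]); Y.append(round(float((cur-(th-90)+180)%360-180),1))
    print(T);print(Y)
E
python3 -c "
from h import *
arc([45.5,44,42,40,38,36,34,32,30])"
```

```text
[[0.0191, 0.0021, -0.0038], [0.0208, 0.0016, -0.0038], [0.023, 0.001, -0.0038], [0.0252, 0.0004, -0.0037], [0.0275, -0.0, -0.0037], [0.0298, -0.0004, -0.0037], [0.032, -0.0007, -0.0037], [0.0343, -0.0009, -0.0037], [0.0366, -0.0011, -0.0037]]
[-0.5, 1.0, 3.0, 5.0, 7.0, 9.0, 11.0, 13.0, 15.0]
```

Request:
send_rows(
  translation=[
    [0.006,0.002,-0.002],
    [0.012,0.002,-0.004],
    [0.016,0.002,-0.004],
    [0.019,0.002,-0.004],
    [0.021,0.0015,-0.004],
    [0.023,0.001,-0.004],
    [0.025,0.0005,-0.004],
    [0.0275,0,-0.004],
    [0.03,-0.0005,-0.004],
    [0.032,-0.0005,-0.004],
    [0.0345,-0.001,-0.004],
    [0.0365,-0.001,-0.004],
  ],
  yaw=[0,0,0,0,1,3,5,7,9,11,13,15],
  fingers=[255,255,255,255,255,255,255,255,255,255,255,255],
)

```text
clock: 10.75
position: [512.7, -53.5, 128.1]
ee_rot: [0.865, -0.501, 0.003, 0.004]
contact_force: [-0.3, 1.9, -1.2]
gripper_width: 0.1
```

```bash
python3 -c "
from h import *
arc(range(28,5,-2),z=127)
a=get_image('wrist');cv2.imwrite('pics/w5.png',cv2.resize(a,None,fx=1,fy=1))"
```

```text
[[0.0026, -0.0009, 0.0011], [0.0048, -0.0014, 0.0011], [0.007, -0.002, 0.0011], [0.0093, -0.0024, 0.0011], [0.0116, -0.0027, 0.0012], [0.0139, -0.003, 0.0012], [0.0162, -0.0032, 0.0012], [0.0185, -0.0033, 0.0012], [0.0208, -0.0033, 0.0012], [0.0231, -0.0033, 0.0013], [0.0254, -0.0032, 0.0013], [0.0277, -0.0029, 0.0013]]
[1.9, 3.9, 5.9, 7.9, 9.9, 11.9, 13.9, 15.9, 17.9, 19.9, 21.9, 23.9]
```

View pics/w5.png

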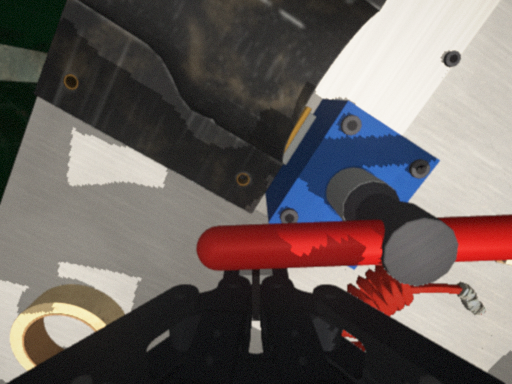

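Request:
send_rows(
  translation=[
    [0.0026,-0.001,0.001],
    [0.005,-0.0015,0.001],
    [0.007,-0.002,0.001],
    [0.0095,-0.0025,0.001],
    [0.0115,-0.0025,0.001],
    [0.014,-0.003,0.001],
    [0.016,-0.003,0.001],
    [0.0185,-0.0035,0.001],
    [0.021,-0.0035,0.001],
    [0.023,-0.0035,0.001],
    [0.0255,-0.003,0.001],
    [0.0275,-0.003,0.001],
  ],
  yaw=[2,4,6,8,10,12,14,16,18,20,22,24],
  fingers=[255,255,255,255,255,255,255,255,255,255,255,255],
)

```text
clock: 12.0
position: [529.0, -75.7, 127.1]
ee_rot: [0.741, -0.671, 0.003, 0.003]
contact_force: [-0.7, 3.7, -0.2]
gripper_width: 0.1
```

```bash
python3 -c "
from h import *
arc(range(4,-19,-2),z=127)
a=get_image('wrist');cv2.imwrite('pics/w6.png',cv2.resize(a,None,fx=1,fy=1))"
```

```text
[[0.0026, -0.0007, 0.0001], [0.0048, -0.0013, 0.0001], [0.007, -0.0018, 0.0001], [0.0093, -0.0023, 0.0002], [0.0116, -0.0026, 0.0002], [0.0139, -0.0029, 0.0002], [0.0162, -0.0031, 0.0002], [0.0185, -0.0032, 0.0003], [0.0208, -0.0032, 0.0003], [0.0231, -0.0032, 0.0003], [0.0254, -0.0031, 0.0003], [0.0277, -0.0029, 0.0003]]
[1.7, 3.7, 5.7, 7.7, 9.7, 11.7, 13.7, 15.7, 17.7, 19.7, 21.7, 23.7]
```

View pics/w6.png

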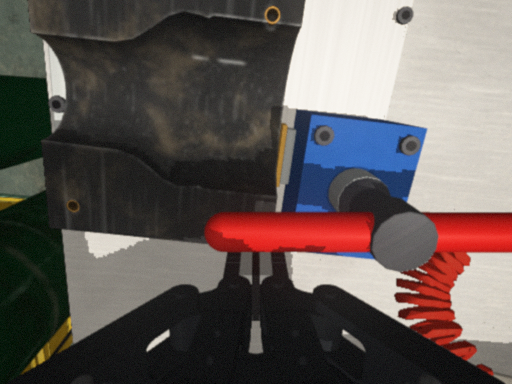

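The bar and cap look about 12% smaller than before (cap 75→66 px across), and the force is up to about 3.7 N. So the key has dropped in and is turning the screw. I'll continue.

Request:
send_rows(
  translation=[
    [0.0025,-0.0005,0.002],
    [0.005,-0.001,0.004],
    [0.007,-0.002,0.005],
    [0.0095,-0.0025,0.005],
    [0.0115,-0.0025,0.005],
    [0.014,-0.003,0.005],
    [0.016,-0.003,0.005],
    [0.0185,-0.003,0.005],
    [0.021,-0.003,0.005],
    [0.023,-0.003,0.005],
    [0.0255,-0.003,0.005],
    [0.0275,-0.003,0.005],
  ],
  yaw=[2,4,6,8,10,12,14,16,18,20,22,24],
  fingers=[255,255,255,255,255,255,255,255,255,255,255,255],
)

```text
clock: 13.25
position: [534.8, -102.9, 122.3]
ee_rot: [-0.584, 0.812, -0.004, -0.002]
contact_force: [-0.9, 5.4, 0.8]
gripper_width: -0.2
```

```bash
python3 -c "
from h import *
arc(range(-20,-43,-2),z=122)
a=get_image('wrist');cv2.imwrite('pics/w7.png',cv2.resize(a,None,fx=1,fy=1))"
```

```text
[[0.0023, -0.0005, 0.0003], [0.0046, -0.0011, 0.0003], [0.0068, -0.0016, 0.0003], [0.0091, -0.0021, 0.0003], [0.0113, -0.0024, 0.0003], [0.0136, -0.0027, 0.0004], [0.0159, -0.0029, 0.0004], [0.0182, -0.0031, 0.0004], [0.0205, -0.0031, 0.0004], [0.0228, -0.0031, 0.0004], [0.0251, -0.0029, 0.0005], [0.0274, -0.0027, 0.0005]]
[1.5, 3.5, 5.5, 7.5, 9.5, 11.5, 13.5, 15.5, 17.5, 19.5, 21.5, 23.5]
```

View pics/w7.png

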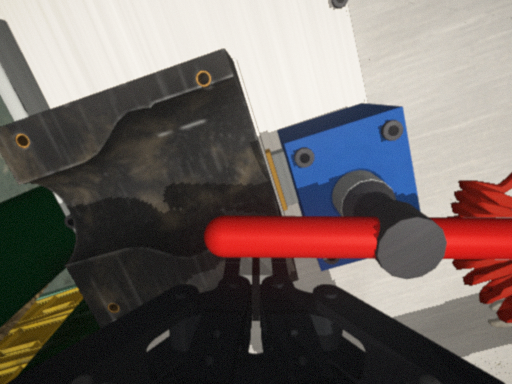

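The shoe is coming out of the housing toward the box, and the bar still follows.

Request:
send_rows(
  translation=[
    [0.0023,-0.0005,0],
    [0.0046,-0.001,0],
    [0.007,-0.0015,0],
    [0.009,-0.002,0],
    [0.0115,-0.0025,0],
    [0.0135,-0.0025,0],
    [0.016,-0.003,0],
    [0.018,-0.003,0],
    [0.0205,-0.003,0],
    [0.0228,-0.003,0],
    [0.025,-0.003,0],
    [0.0275,-0.003,0],
  ],
  yaw=[1.5,3.5,5.5,7.5,9.5,11.5,13.5,15.5,17.5,19.5,21.5,23.5],
  fingers=[255,255,255,255,255,255,255,255,255,255,255,255],
)

```text
clock: 14.5
position: [528.9, -129.9, 122.2]
ee_rot: [-0.405, 0.914, -0.004, -0.001]
contact_force: [0.6, 4.5, 0.3]
gripper_width: 0.1
```

```bash
python3 -c "
from h import *
arc(np.arange(-44,-60,-1.5),z=122)
a=get_image('wrist');cv2.imwrite('pics/w8.png',cv2.resize(a,None,fx=1,fy=1))"
```

```text
[[0.0023, -0.0004, 0.0003], [0.0039, -0.0009, 0.0003], [0.0056, -0.0013, 0.0003], [0.0073, -0.0017, 0.0003], [0.009, -0.002, 0.0003], [0.0107, -0.0023, 0.0003], [0.0124, -0.0025, 0.0003], [0.0142, -0.0027, 0.0003], [0.0159, -0.0028, 0.0003], [0.0176, -0.0029, 0.0003], [0.0193, -0.0029, 0.0004]]
[1.8, 3.3, 4.8, 6.3, 7.8, 9.3, 10.8, 12.3, 13.8, 15.3, 16.8]
```

View pics/w8.png

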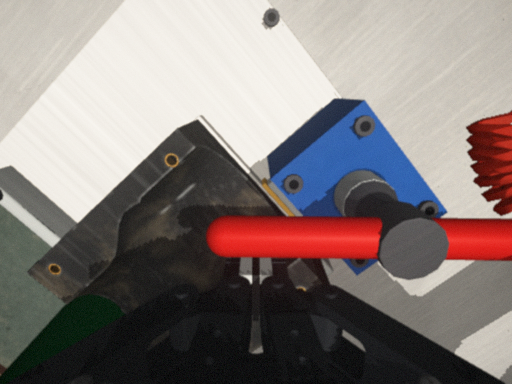

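Request:
send_rows(
  translation=[
    [0.0023,-0.0005,0],
    [0.004,-0.001,0],
    [0.0055,-0.0015,0],
    [0.0073,-0.0017,0],
    [0.009,-0.002,0],
    [0.0107,-0.0023,0],
  ],
  yaw=[1.8,3.3,4.8,6.3,7.8,9.3],
  fingers=[255,255,255,255,255,255],
)

```text
clock: 15.15
position: [523.3, -139.8, 122.3]
ee_rot: [-0.328, 0.945, -0.004, -0.001]
contact_force: [1.4, 4.4, -0.4]
gripper_width: -0.2
```

```bash
python3 -c "
from h import *
arc(np.arange(-53,-64,-1.5),z=122)"
```

```text
[[0.0014, -0.0002, 0.0003], [0.003, -0.0007, 0.0003], [0.0047, -0.0011, 0.0003], [0.0064, -0.0015, 0.0003], [0.0081, -0.0018, 0.0004], [0.0098, -0.0021, 0.0004], [0.0115, -0.0023, 0.0004], [0.0132, -0.0025, 0.0004]]
[1.3, 2.8, 4.3, 5.8, 7.3, 8.8, 10.3, 11.8]
```

Request:
send_rows(
  translation=[
    [0.0014,0,0],
    [0.003,-0.0007,0],
    [0.0047,-0.001,0],
    [0.0064,-0.0015,0],
    [0.008,-0.0018,0],
  ],
  yaw=[1.3,2.8,4.3,5.8,7.3],
  fingers=[255,255,255,255,255],
)

```text
clock: 15.65
position: [518.1, -146.2, 122.3]
ee_rot: [-0.266, 0.964, -0.004, -0.0]
contact_force: [2.3, 4.0, -0.2]
gripper_width: 0.2
```

```bash
python3 -c "
from h import *
arc(np.arange(-60,-70,-1),z=122)
a=get_image('wrist');cv2.imwrite('pics/w9.png',cv2.resize(a,None,fx=1,fy=1))"
```

```text
[[0.0011, -0.0003, 0.0004], [0.0022, -0.0006, 0.0004], [0.0033, -0.0009, 0.0004], [0.0044, -0.0012, 0.0004], [0.0056, -0.0015, 0.0004], [0.0067, -0.0017, 0.0004], [0.0078, -0.0019, 0.0004], [0.0089, -0.0021, 0.0004], [0.0101, -0.0023, 0.0004], [0.0112, -0.0025, 0.0004]]
[0.9, 1.9, 2.9, 3.9, 4.9, 5.9, 6.9, 7.9, 8.9, 9.9]
```

View pics/w9.png

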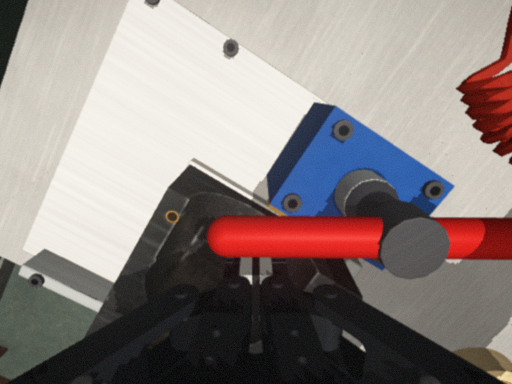

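Still turning. Next 5° only, in single-degree rows.

Request:
send_rows(
  translation=[
    [0.0011,-0.0003,0],
    [0.0022,-0.0006,0],
    [0.0033,-0.0009,0],
    [0.0044,-0.0012,0],
    [0.0056,-0.0015,0],
  ],
  yaw=[1,2,3,4,5],
  fingers=[255,255,255,255,255],
)

```text
clock: 16.2
position: [514.6, -150.2, 122.4]
ee_rot: [-0.223, 0.975, -0.004, 0.001]
contact_force: [3.3, 6.5, -1.9]
gripper_width: 0.6
```

```bash
python3 -c "
from h import *
arc(np.arange(-65,-75,-1),z=122)"
```

```text
[[0.0016, -0.0003, 0.0004], [0.0027, -0.0006, 0.0004], [0.0038, -0.0009, 0.0004], [0.0049, -0.0012, 0.0004], [0.0061, -0.0014, 0.0004], [0.0072, -0.0017, 0.0004], [0.0083, -0.0019, 0.0004], [0.0095, -0.0021, 0.0004], [0.0106, -0.0023, 0.0004], [0.0117, -0.0025, 0.0004]]
[0.8, 1.8, 2.8, 3.8, 4.8, 5.8, 6.8, 7.8, 8.8, 9.8]
```

Request:
send_rows(
  translation=[
    [0.001,-0.0003,0],
    [0.002,-0.0005,0],
    [0.003,-0.0007,0],
    [0.004,-0.001,0],
  ],
  yaw=[0.8,1.5,2.2,3],
  fingers=[255,255,255,255],
)

```text
clock: 16.6
position: [513.9, -151.5, 122.6]
ee_rot: [-0.197, 0.98, -0.004, 0.004]
contact_force: [7.2, 11.0, -3.1]
gripper_width: 0.1
```

```bash
python3 -c "
from h import *
arc(np.arange(-67,-75,-1),z=122)
a=get_image('wrist');cv2.imwrite('pics/w10.png',cv2.resize(a,None,fx=1,fy=1))"
```

```text
[[0.0026, -0.0002, 0.0006], [0.0037, -0.0005, 0.0006], [0.0048, -0.0008, 0.0006], [0.0059, -0.0011, 0.0006], [0.0071, -0.0014, 0.0005], [0.0082, -0.0017, 0.0005], [0.0093, -0.0019, 0.0005], [0.0104, -0.0022, 0.0005]]
[-0.3, 0.7, 1.7, 2.7, 3.7, 4.7, 5.7, 6.7]
```

View pics/w10.png

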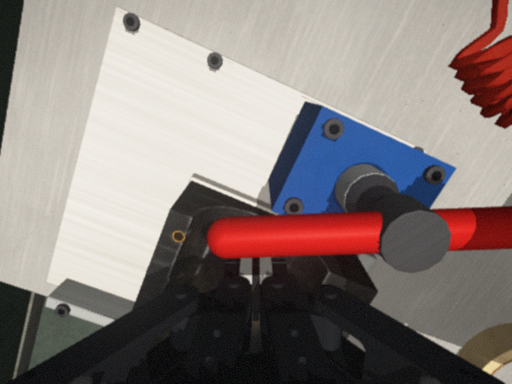

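Request:
send_rows(
  translation=[
    [0.002,0,0],
    [0.003,0,0],
    [0.004,0,0],
    [0.004,0,0],
  ],
  yaw=[0,0,0,0],
  fingers=[255,255,255,255],
)

```text
clock: 17.05
position: [513.6, -151.6, 122.8]
ee_rot: [-0.197, 0.98, -0.004, 0.008]
contact_force: [8.2, 9.2, -5.0]
gripper_width: -0.2
```

Request:
send_rows(
  translation=[
    [0.003,0,0],
    [0.006,0,0],
    [0.008,0,0],
    [0.009,0,0],
    [0.009,0,0],
  ],
  yaw=[0,0,0,0,0],
  fingers=[255,255,255,255,255],
)

```text
clock: 17.55
position: [512.1, -152.4, 123.2]
ee_rot: [-0.197, 0.98, -0.004, 0.016]
contact_force: [14.7, 13.6, -8.8]
gripper_width: 0.1
```

Request:
send_rows(
  translation=[
    [-0.006,0,0],
    [-0.016,0,0],
    [-0.028,0,0],
    [-0.034,0,0],
    [-0.036,0,0],
    [-0.036,0,-0.02],
    [-0.036,0,-0.055],
    [-0.036,0,-0.095],
    [-0.036,0,-0.135],
    [-0.036,0,-0.165],
    [-0.036,0,-0.18],
    [-0.036,0,-0.18],
  ],
  yaw=[0,0,0,0,0,0,0,0,0,0,0,0],
  fingers=[255,255,255,255,255,255,255,255,255,255,255,255],
)

```text
clock: 18.75
position: [540.0, -138.8, 307.0]
ee_rot: [-0.196, 0.98, -0.005, 0.019]
contact_force: [-0.1, -0.2, -0.7]
gripper_width: 0.4
```

```bash
python3 -c "
from h import *
import pickle
s=read_state();pickle.dump(s,open('w11.pkl','wb'))
a=get_image('wrist');cv2.imwrite('pics/w11.png',cv2.resize(a,None,fx=1.5,fy=1.5))
cv2.imwrite('pics/s11.png',cv2.resize(get_image('scene')[130:330,160:420],None,fx=3,fy=3))
go([560,-240,350],-90)
go([570,-270,400],-90)"
```

```text
d [ 0.0182 -0.1026 -0.046 ] cur x ang -157.33 yaw -67.33
d [ 0.0191 -0.1348 -0.0956] cur x ang -157.33 yaw -67.33
```

View pics/w11.png

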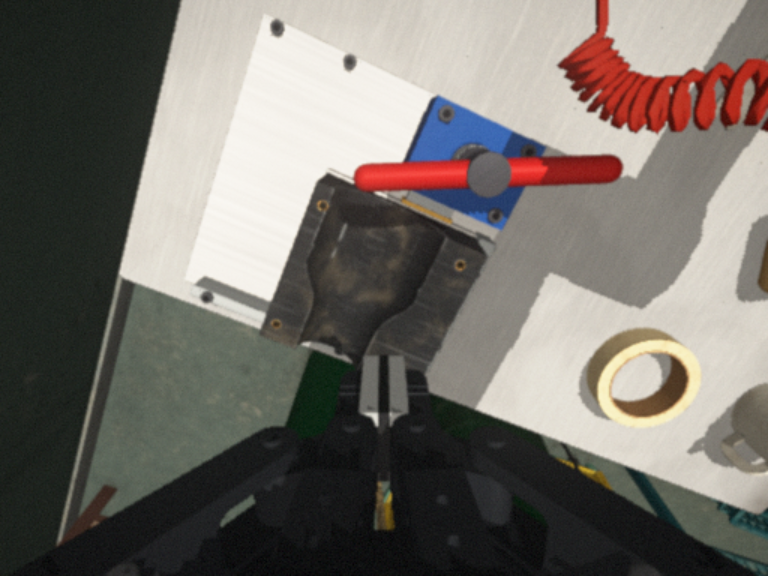

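View pics/s11.png

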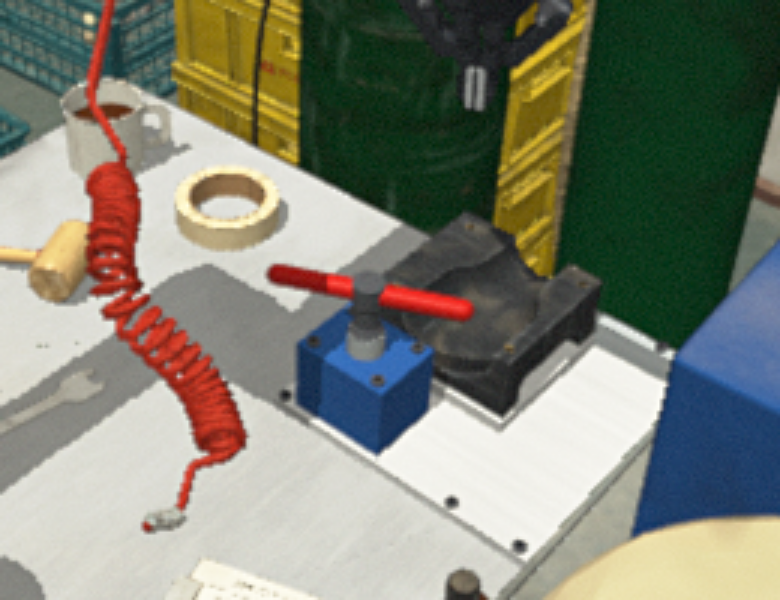

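Request:
send_rows(
  translation=[
    [0.002,-0.01,-0.008],
    [0.005,-0.03,-0.02],
    [0.008,-0.05,-0.035],
    [0.011,-0.07,-0.05],
    [0.014,-0.09,-0.062],
    [0.016,-0.11,-0.075],
    [0.018,-0.125,-0.085],
    [0.019,-0.133,-0.093],
    [0.019,-0.135,-0.096],
    [0.019,-0.135,-0.096],
    [0.019,-0.135,-0.096],
    [0.019,-0.135,-0.096],
  ],
  yaw=[-4,-11,-18,-26,-34,-42,-50,-57,-62,-66,-67,-67],
  fingers=[255,255,255,255,255,255,255,255,255,255,255,255],
)

```text
clock: 20.05
position: [569.9, -270.1, 398.7]
ee_rot: [-0.705, 0.709, -0.01, 0.01]
contact_force: [-0.6, -0.3, -0.9]
gripper_width: -0.3
```

```bash
python3 -c "
from h import *
import pickle
s=read_state();pickle.dump(s,open('w12.pkl','wb'));print(s['position'],s['ee_rot'])
a=get_image('wrist');cv2.imwrite('pics/w12.png',a)
cv2.imwrite('pics/w12z.png',cv2.resize(a[100:300,140:380],None,fx=3,fy=3,interpolation=cv2.INTER_CUBIC))
a=get_image('top');cv2.imwrite('pics/t12.png',a);cv2.imwrite('pics/t12z.png',cv2.resize(a[140:250,280:390],None,fx=5.4,fy=5.4,interpolation=cv2.INTER_CUBIC))"
```

```text
[ 569.89035273 -270.09663527  398.6565323 ] [-0.70456196  0.70949998 -0.00986247  0.01024505]
```

View pics/w12z.png

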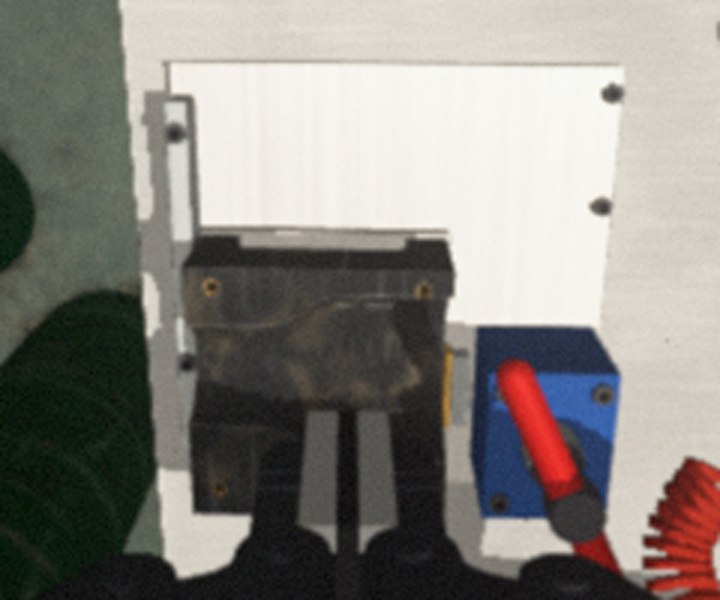

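View pics/t12.png

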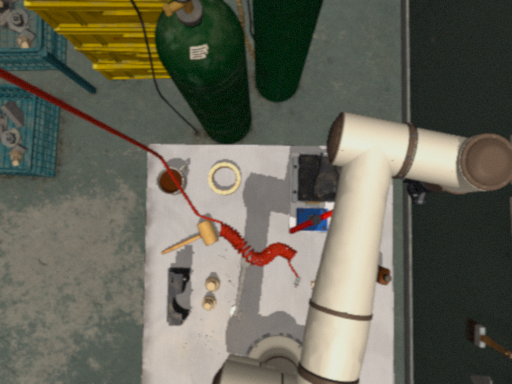

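```bash
python3 - <<'E'
from h import *
import pickle
c=cam("wrist",pickle.load(open("w12.pkl","rb")));f=lambda u,v:((u+.5)/3-.5+140,(v+.5)/3-.5+100)
for n,u,v,z in [("plate edge far",200,229,26),("plate edge near",448,232,26),("fence foot",197,200,12),("shoe/box",448,385,22),("housing +x edge top",487,372,84),("house r",620,374,84),("plate nearx",623,67,12),("plate farx",170,62,12)]:
    print(n,onz(c,f(u,v),z).round(1))
c=cam("wrist",pickle.load(open("w11.pkl","rb")))
for z in(156,172): 
    L=onz(c,(365/1.5,178/1.5),z-12);Rr=onz(c,(612/1.5,168/1.5),z-12);print("bar cap centres dist",np.linalg.norm(L-Rr).round(1),L.round(1),Rr.round(1),"ang",np.degrees(np.arctan2(*(L-Rr)[1::-1])).round(1))
E
```

```text
plate edge far [ 665.1 -209.5   26. ]
plate edge near [ 521.7 -208.    26. ]
fence foot [ 668.6 -223.4   12. ]
shoe/box [ 518.6 -109.7   22. ]
housing +x edge top [ 503.4 -146.2   84. ]
house r [ 432.6 -145.5   84. ]
plate nearx [ 426.1 -299.4   12. ]
plate farx [ 679.3 -303.    12. ]
bar cap centres dist 156.5 [ 500.1 -169.6  144. ] [433.8 -27.9 144. ] ang -64.9
bar cap centres dist 148.2 [ 498.  -169.5  160. ] [435.2 -35.3 160. ] ang -64.9
```

```bash
python3 -c "
from h import *
go([590,22,400],-90.5);go([590,22,170],-90.5)"
```

```text
d [-0.2922 -0.018   0.    ] cur x ang -90.4 yaw 0.1
d [-0.2921 -0.0112  0.2299] cur x ang -90.4 yaw 0.1
```

Request:
send_rows(
  translation=[
    [-0.02,0,0],
    [-0.06,-0.004,0],
    [-0.105,-0.007,0],
    [-0.15,-0.009,0],
    [-0.195,-0.011,0.01],
    [-0.24,-0.012,0.03],
    [-0.275,-0.012,0.06],
    [-0.29,-0.012,0.1],
    [-0.292,-0.012,0.145],
    [-0.292,-0.011,0.185],
    [-0.292,-0.011,0.215],
    [-0.292,-0.011,0.23],
  ],
  yaw=[0,0,0,0,0,0,0,0,0,0,0,0],
  fingers=[255,255,255,255,255,255,255,255,255,255,255,255],
)

```text
clock: 21.35
position: [587.8, 21.7, 166.2]
ee_rot: [-0.704, 0.71, -0.009, 0.008]
contact_force: [0.1, 0.6, -0.1]
gripper_width: -0.2
```

```bash
python3 -c "
from h import *
import pickle
s=read_state();pickle.dump(s,open('w13.pkl','wb'));print(s['position'],s['contact_force'])
a=get_image('wrist');cv2.imwrite('pics/w13.png',a)
cv2.imwrite('pics/w13z.png',cv2.resize(a[20:220,100:360],None,fx=3,fy=3,interpolation=cv2.INTER_CUBIC))
print(proj(cam('wrist',s),[590,-57,26]))"
```

```text
[587.78023852  21.74689399 166.23859677] [ 0.06419448  0.63535396 -0.11961689]
[254.6446276   92.37979664]
```

View pics/w13z.png

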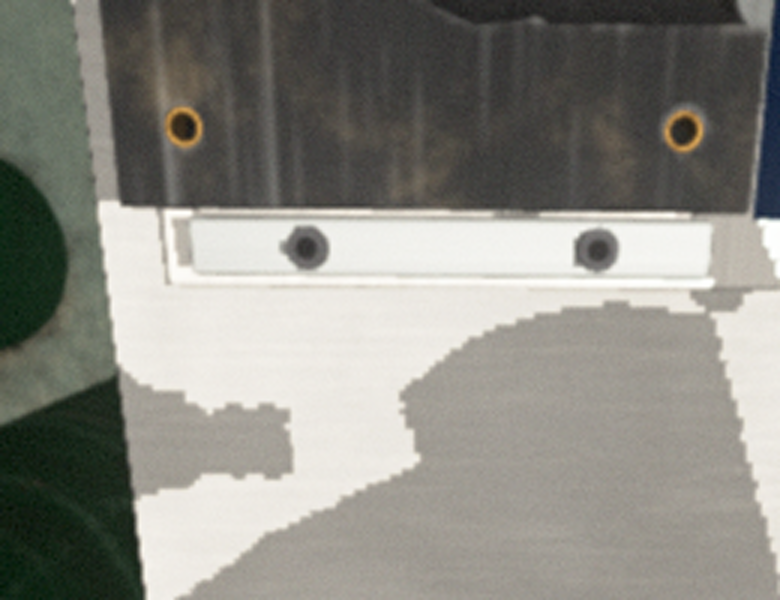

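```bash
python3 - <<'E'
from h import *
import pickle
a=cv2.imread('pics/w13.png')
for x in (170,200,230,260,290,315): print(x,cv2.cvtColor(a,cv2.COLOR_BGR2GRAY)[84:115,x])
s=pickle.load(open("w13.pkl","rb"));c=cam('wrist',s);print(c[2])
for y in (87,88,89,90,91,92,93,111): print(y,onz(c,(230,y),26)[1].round(1),onz(c,(230,y),42)[1].round(1),onz(c,(230,y),90)[1].round(1))
E
python3 -c "
import cv2
a=cv2.imread('pics/w13.png')
cv2.imwrite('pics/w13y.png',cv2.resize(a[78:118,140:220],None,fx=10,fy=10,interpolation=cv2.INTER_NEAREST))"
```

```text
170 [ 76  75  67  71  88 157 214 175 154 202 230 233 233 232 233 235 232 232
 232 230 231 230 231 230 230 231 212 213 243 247 236]
200 [ 86  84  81  82  76 129 210 193 169 206 220 172 124 115 106  80  63  57
  51  54  57  76 104 112 110 148 194 216 244 247 235]
230 [ 96  98  92  87  87 118 198 210 184 204 230 237 239 239 241 240 241 240
 240 241 240 240 239 239 238 238 228 219 238 250 243]
260 [ 67  61  68  65  68  93 171 220 189 196 230 241 241 242 241 241 241 243
 241 242 243 242 242 241 240 239 235 215 222 247 245]
290 [ 84  77  80  83  80  81 149 224 197 188 223 240 242 243 242 239 237 237
 237 236 238 238 238 235 234 238 239 222 221 250 252]
315 [ 72  73  70  71  69  68 147 242 227 182 211 239 244 244 244 243 243 243
 242 245 243 245 245 245 241 242 240 226 222 251 254]
[582.53278722 -57.95690114 308.74951042]
87 -61.6 -61.4 -60.8
88 -60.8 -60.6 -60.1
89 -60.0 -59.8 -59.5
90 -59.1 -59.1 -58.9
91 -58.3 -58.3 -58.2
92 -57.5 -57.5 -57.6
93 -56.6 -56.7 -56.9
111 -41.4 -42.3 -45.1
```

View pics/w13y.png

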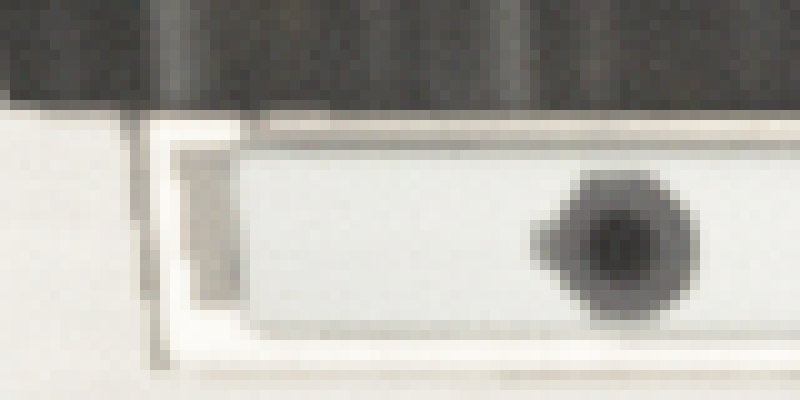

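```bash
python3 -c "
from h import *
s=read_state();print(s['clock'],s['contact_force'])
print(job_done())"
```

```text
21.4 [-0.69332384  0.40851697 -2.20535971]
the job is handed in; nothing more can be done
None
```

I pushed the core box to the end stop and turned the T-key clockwise until it dropped into the socket. I then kept turning to the screw's stop and handed the job in at 21.4 s. The gripper was clear of everything.

- **Core box at the end stop:** during the push the force rose to about 20 N with almost no further movement. The last close-up puts the plate edge against the stop to within about 0.5 mm. One overview picture put the box's rear edge 1–2 mm from where it should be; that is about the camera's accuracy, so I did not push again.
- **Key and screw:** the key dropped in somewhere between 15° and 39° of turn. The bar measures about 168 mm end to end at the dropped height (170 expected, only about 160 at the starting height), so it is down. It stopped at about -65° from the fixture's x axis, where the force rose from about 5 N to about 20 N. There is no direct reading of the screw angle, so I judged the stop from that force and from the bar angle.
- **Shoe and fence:** in the pictures the shoe is out and touching the box, and the box is up to the fence. I could not see the remaining play at the fence directly.
- **Mug, mallet and tape:** they look unmoved in the last overhead picture. I compared it by eye with the first one and did not measure. The highest force I read was about 22 N.

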